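# Set the burr gap of a grog mill

### The arm

A 7-joint arm with a two-finger parallel gripper is mounted at the origin on a cart in front of the work surface, level with it; the furniture and walls round the work are solid. World frame = base frame: x ahead of the robot, y to its left, z up, the work surface at z = 0. Lengths are in mm, angles in rad, forces in N, time in s.
With the tool pointing down it reaches from about 400 to 925 mm from the base axis. Payload 5.6 kg.
Tool frame: the origin (TCP) lies at the very end of the fingers, on their centre line; the grasp point (between the pads) lies 19 mm behind it; y points along the fingers, z is the direction in which the jaws open and shut, and the axes are right-handed (so a half turn about y gives the same grasp; the last joint's range is limited). The gripper opens to 85 mm and grips with 20 to 120 N. Pads are 22 mm wide; open, the fingers measure 114 mm over their backs; the gripper's body (76 mm by 85 mm) begins 54 mm behind the grasp point. The pads swing forward as they close: fully open they stand 13 mm farther back than shut.
Start: joints at [-0.043, 0.468, -0.012, 1.603, 0.006, 1.071, -0.056], TCP at [650.006, -0.043, 231.29] pointing down, gripper open.
Joint ranges: [-2.53, 2.53], [-0.31, 2.02], [-1.57, 1.55], [0.28, 2.44], [-1.29, 4.43], [0.15, 1.84], [-2.92, 2.92]. Speed limits (rad/s): [2.57, 2.57, 3.14, 3.14, 3.14, 3.14, 3.14].

### API

Orientations are given as a unit quaternion [x, y, z, w].
In Python, from workcell import * gives the robot as it stands. The module is installed in compiled form; this text tells all that it offers.
- The arm moves only by the shell command python3 -m inch 'ROWS' [FORCE]. ROWS is JSON, a list of rows, each a list of 3 entries, a list of its own where there are three numbers: the gripper's target within -1 to 1 (shut at 1, half-way at 0, fully open at -1), then the shift along the tool's x, y, z in cm, then the turn, a rotation vector about the tool's x, y, z in degrees. In form: [[grip, [x, y, z], [wx, wy, wz]], ...]. A call has 1 to 10 rows; each row is the pose to reach, as a shift and turn from the pose commanded when the call began, along the tool's axes at that moment; what a row does not reach only later rows make up. A row lasts 1/8 s, in which the tool goes at most 62.5 mm and 10.7 degrees, less where a joint would pass 70% of its speed; a pose out of reach is approached as far as the arm can. A call with a gripper value outside its range is refused whole. The fingers move at their own pace and stop on an object; FORCE is the grip in N (left out, the last holds). Time passes only in rows, so rows that repeat a pose let the fingers close. It gives the time, the measured TCP pose, the force and the opening at its end, in the units of the state.
- observe(): the state, without advancing time (a new reading comes with each control period).
- capture(name): name is "scene" or "side" or "wrist"; returns a dict with "color" (420x560x3 uint8, blue, green, red), "z_map" (420x560 float32, mm along the optical axis (not along the pixel's ray), 0 where there is no reading), "fx", "fy", "cx", "cy" (pixels), "rvec" (rotation vector, rad) and "tvec" (3), from world to camera coordinates, as OpenCV has them. Camera axes: x right, y down, z forward; pixel columns grow to the right and rows downward; lengths in mm; the calibration is good to about 2 mm. A picture is of the moment at which its call begins.
- job_done(): hands the job in, once; it reports no verdict.
The state is a dict: "clock": time; "q": joint angles; "joint_velocities": joint speeds; "tau": joint torques, N m; "eef_pos": TCP position; "tcp_rot": TCP orientation; "ft_force": force on the tool from outside, world axes, zero at the start; "torque": the same for the moment, N m; "width": opening from 0.0 (shut) to 1.0 (fully open).
Only numpy, scipy, OpenCV 4.12 (cv2) and the standard library are available. Lean on these libraries where they do the work, as an engineer would, in place of code of your own. Each camera call takes 0.05 s, during which the arm holds its last target. There are 200 camera calls.

### The job

Set the bench grog mill for medium grog: turn the adjusting ring clockwise (seen from above) until you feel its burrs just touch, without jamming them together, then back it off three clicks, counting from the touch. Finally flip the latch over so that its tooth drops home between the ring's lobes and locks the setting; let go of everything and leave the other things on the bench where they are.

Things in the scene. Friction and masses are not known exactly. Their poses are not given: they have to be found in the camera images.
- mill: grey cast grog mill on a 205x130 mm wooden board, fixed. Origin on the ring's axis at bench level; z up. Its x points from the latch (at -x) to the steel funnel (at +x); crank at +y, spout at -y. Its chamber hides two burrs (upper_burr turns with the ring); the ring angle at which their teeth meet differs each time with wear and cannot be seen or measured, only felt.
- ring_top (a point): centre of the flat top of the adjusting ring: a dark knurled drum, 54 mm across, graspable over its upper 35 mm (it stands 42 mm above the star flange, 93 mm across, of 16 round lobes 9 mm wide). Top about 170 mm above the bench. x of the point turns with the ring (white mark).
- ring (a joint): angle of the ring, rad, growing counterclockwise from above = opening; its height stays. 16 clicks a turn (0.393 rad); a sprung ball holds it at whole multiples of 0.393 and is pushed out by the lobes (up to 0.12 N m either way). Starts 2 to 6 clicks from the touch. Past the touch the torque climbs springily, 0.3 N m in 0.08 rad; 1 N m is jammed.
- latch (a joint): angle of the latch, rad: 0 = down, tooth home between two lobes; about 2.0 = tipped back (start). It swings freely and falls by its weight: towards the ring once it is pushed past upright (1.57). On top of a lobe it stops at about 0.2; the gaps face its 4.5 mm tooth when the ring sits in a click.
- latch_tip (a point): thumb tab at the free end of the steel latch arm (10 mm wide, tab 18 mm wide), 50 mm from its hinge pin. The pin lies along the mill's y, at x = -85 mm, z = 137 mm in the mill's frame. Tipped back, the tab stands about 183 mm above the bench, 20 mm outside the pin; it swings over the pin to the ring.
- catch_pan: round metal catch bowl, 92 mm wide, 50 mm high, loose on the bench under the spout; origin under its centre. To be left alone.
- slip_jar: stoneware jar with black lid, 68 mm wide, 104 mm high; origin under its centre. To be left alone.
- wood_spatula: dark wooden spatula, 194 mm long, lying behind the mill; origin under its centre. To be left alone.
- wooden_rib: flat kidney-shaped wooden rib, 99x49x8 mm, lying left of the mill; origin under its centre. To be left alone.
- needle_tool: needle tool, 160 mm long, lying near the bench's front edge; origin under its centre. To be left alone.
- slip_bowl: white enamel bowl with a blue rim, 150 mm wide, 57 mm high; origin under its centre. To be left alone.

How it is judged (in metres and radians):
On the way, in this order (a step that is already met when the one before it is completed fails the run):
1. the ring is closed until the burrs touch: they press on each other (contact force between lower_burr and anything else above 4 N), for 0.1 s.
2. the ring is backed off three clicks from the touch (2.3 to 3.7 clicks of angle between the burrs' first touch and the notch), burrs clear of each other, latch still up (distance between upper_burr and lower_burr between 0.0348 and 0.0468 m and contact force between lower_burr and anything else below 0.5 N and value of joint latch above 0.5 rad), for 0.3 s.
At the end, for the whole second after the job is handed in: The ring rests in the third notch from the touch (2.3 to 3.7 clicks of angle from first touch, as the tooth centres' distance shows) and the latch is fully down (within 0.08 rad), its tooth between two lobes (distance between upper_burr and lower_burr between 0.0348 and 0.0468 m and contact force between lower_burr and anything else below 0.5 N and value of joint latch below 0.08 rad and velocity of joint ring between -0.05 and 0.05 rad/s).
It fails at once if the burrs are jammed together (about 1 N m on the ring) (contact force between lower_burr and anything else above 35 N).
It fails at once if something else on the bench is moved more than 20 mm (distance of any of catch_pan, slip_jar, wood_spatula, wooden_rib, needle_tool, slip_bowl from where it was at the start of the episode above 0.02 m).
It also fails if it takes over 64 s, if anything falls off the work surface, if the arm or the gripper's body presses on something with over 40 N, if the wrist force passes 120 N, or if a joint passes its speed limit or range.

## Working session

There is one attempt and no reset: what is moved stays moved. The work goes in short steps, Python scripts to look and compute and a shell command to move; the robot and the scene stay as the last step left them, time stands still between calls to the robot, and variables do not carry over. Pictures are saved under pics/ and viewed, about 8 in all and at most 12, crops included, and the job is handed in when it is done.

```bash
mkdir -p pics
cat > h.py <<'E'
from workcell import *
import numpy as np, cv2
from scipy.spatial.transform import Rotation as R
def shot(n):
    c=capture(n); c['R']=cv2.Rodrigues(np.array(c['rvec'],float))[0]; c['t']=np.array(c['tvec'],float).ravel(); return c
def cloud(c):
    z=c['z_map'].astype(float); v,u=np.indices(z.shape)
    P=np.stack([(u-c['cx'])/c['fx']*z,(v-c['cy'])/c['fy']*z,z],-1)
    W=(P-c['t'])@c['R']; W[z<=0]=np.nan; return W
def st():
    s=observe(); r=R.from_quat(s['tcp_rot']); 
    print('t%.2f'%s['clock'],'p',np.round(s['eef_pos'],1),'F',np.round(s['ft_force'],1),'M',np.round(s['torque'],2),'w%.2f'%s['width'],'q',np.round(s['q'],2)); print(np.round(r.as_matrix(),3).tolist()); return s
E
python3 - <<'E'
from h import *
st()
a=shot('scene');b=shot('side')
cv2.imwrite('pics/1.png',a['color']);cv2.imwrite('pics/2.png',b['color'])
for n,c in(('scene',a),('side',b)):
    print(n,np.round(-c['R'].T@c['t']),np.round(c['R'][2],2)); np.save(n+'.npy',cloud(c))
E
```

```text
t0.00 p [649.4  -0.  230.3] F [ 0.1 -0.5  0.9] M [ 0.01 -0.01 -0.04] w1.00 q [-0.04  0.47 -0.01  1.6   0.01  1.07 -0.06]
[[-0.0, -0.002, 1.0], [-1.0, -0.0, -0.0], [0.0, -1.0, -0.002]]
scene [-523.  519.  639.] [ 0.82 -0.42 -0.38]
side [ 428. -974.  893.] [ 0.13  0.77 -0.63]
```

View pics/1.png

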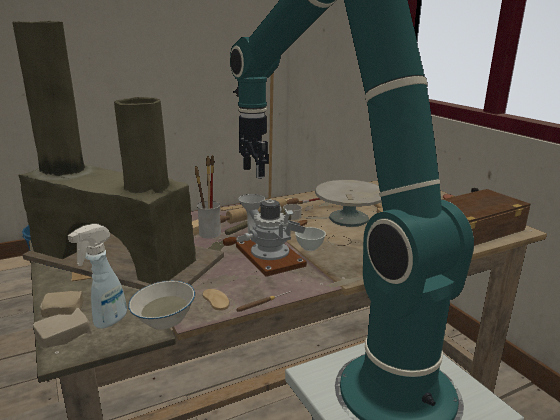

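View pics/2.png

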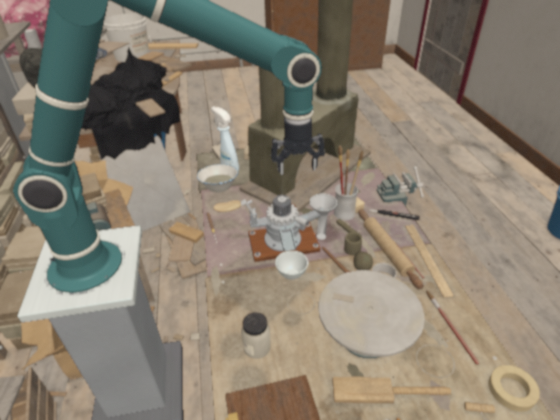

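The mill is at about (268,225) in scene and (283,225) in side; the ring drum is at scene (268,207) and side (283,205). The funnel points to side-right, and the latch is at side (250,210). Next I'll measure from the depth and zoom in.

Run:
```python
from h import *
c=cv2.imread('pics/2.png'); a=cv2.imread('pics/1.png')
W=np.load('side.npy'); S=np.load('scene.npy')
for n,w,(x0,x1,y0,y1) in(('side',W,(230,345,180,270)),('scene',S,(225,325,190,280))):
    p=w[y0:y1,x0:x1]; img=(c if n=='side' else a)[y0:y1,x0:x1].max(-1)
    m=(p[...,2]>163)&(p[...,2]<177); q=p[m]; print(n,'top pts',len(q),np.round(np.nanmedian(q,0),1),np.nanmin(q,0).round(),np.nanmax(q,0).round())
    m2=m&(img<90); q=p[m2]; print('dark',len(q),np.round(np.nanmedian(q,0),1),np.nanmin(q,0).round(),np.nanmax(q,0).round())
    # board: brownish red
    bgr=(c if n=='side' else a)[y0:y1,x0:x1].astype(int); mb=(bgr[...,2]-bgr[...,0]>50)&(p[...,2]<40)&(p[...,2]>8)
    k=cv2.minAreaRect(p[mb][:,:2].astype(np.float32)); print('board',mb.sum(),k,np.nanmedian(p[mb][:,2]))
    m3=(p[...,2]>177)&(p[...,2]<195); print('high',m3.sum(),np.round(p[m3],0).tolist()[:15])
A=cv2.resize(a[185:280,220:330],None,fx=4.5,fy=4.5,interpolation=3); B=cv2.resize(c[180:285,225:350],None,fx=4,fy=4,interpolation=3)
h=max(A.shape[0],B.shape[0]); A=cv2.copyMakeBorder(A,0,h-A.shape[0],0,0,0);B=cv2.copyMakeBorder(B,0,h-B.shape[0],0,0,0)
o=np.hstack([A,B]); o=cv2.resize(o,None,fx=.79,fy=.79); print(o.shape); cv2.imwrite('pics/3.png',o)
w=shot('wrist'); cv2.imwrite('pics/4.png',w['color']); np.save('wrist.npy',cloud(w)); print(np.round(-w['R'].T@w['t']),np.round(w['R'],2).tolist())
```

```text
side top pts 198 [592.9 -33.3 169.7] [491. -56. 163.] [621.  -1. 177.]
dark 8 [578.9 -46.9 164.1] [573. -51. 163.] [611. -41. 169.]
board 909 ((585.1950073242188, 11.110580444335938), (218.10902404785156, 456.46734619140625), 15.368048667907715) 17.234711669508947
high 38 [[596.0, -27.0, 180.0], [599.0, -25.0, 178.0], [593.0, -27.0, 178.0], [598.0, -30.0, 179.0], [603.0, -33.0, 177.0], [487.0, -20.0, 183.0], [490.0, -23.0, 184.0], [482.0, -21.0, 180.0], [484.0, -24.0, 182.0], [487.0, -26.0, 183.0], [490.0, -27.0, 184.0], [492.0, -26.0, 183.0], [507.0, -26.0, 180.0], [509.0, -31.0, 183.0], [481.0, -24.0, 179.0]]
scene top pts 150 [584.7 -25.5 168.5] [480. -54. 163.] [619.  -3. 177.]
dark 118 [582.5 -24.7 168. ] [480. -54. 163.] [617.  -3. 177.]
board 568 ((766.338134765625, -116.23220825195312), (263.0267639160156, 610.405029296875), 55.53842544555664) 17.043530523954256
high 37 [[601.0, -29.0, 177.0], [599.0, -32.0, 178.0], [588.0, -26.0, 179.0], [510.0, -29.0, 180.0], [504.0, -29.0, 182.0], [508.0, -34.0, 180.0], [507.0, -28.0, 178.0], [503.0, -28.0, 179.0], [504.0, -32.0, 178.0], [486.0, -31.0, 185.0], [488.0, -35.0, 184.0], [489.0, -38.0, 183.0], [502.0, -28.0, 177.0], [490.0, -24.0, 182.0], [491.0, -28.0, 181.0]]
(338, 786, 3)
[649.  83. 373.] [[1.0, -0.0, -0.0], [0.0, -0.95, 0.32], [-0.0, -0.32, -0.95]]
```

View pics/3.png

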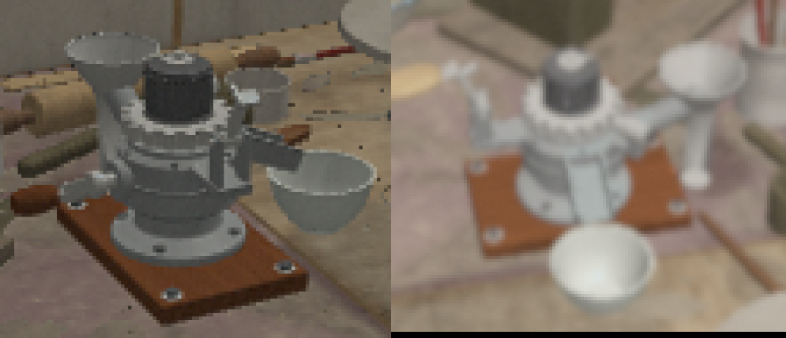

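View pics/4.png

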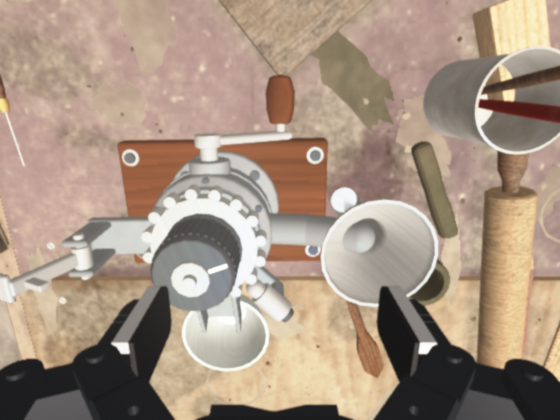

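Picture 4 (wrist): drum top centre is at about (190,278) with the white mark towards (222,268). The latch pin is at about (85,245) and the tab at (8,287). The funnel rim is centred at about (380,250).

Run:
```python
from h import *
W=np.load('wrist.npy'); img=cv2.imread('pics/4.png')
m=(W[...,2]>165)&(W[...,2]<174); m[:, :140]=0; m[:,260:]=0; m[330:]=0
p=W[m]; (x,y),r=cv2.minEnclosingCircle(p[:,:2].astype(np.float32)); print('drum',x,y,r,m.sum(),np.median(p[:,2]), p.mean(0))
# white mark
b=m&(img.min(-1)>150)&(np.indices(m.shape)[1]>205); print('mark',W[b].mean(0),b.sum())
# flange
f=(W[...,2]>118)&(W[...,2]<134); f[:,:130]=0;f[:,270:]=0;f[340:]=0
(a,c),r2=cv2.minEnclosingCircle(W[f][:,:2].astype(np.float32)); print('flange',a,c,r2,np.median(W[f][:,2]))
# funnel
g=(W[...,2]>100); g[:,:315]=0; g[:,445:]=0; g[:190]=0; g[320:]=0
print('funnel zmax',np.nanpercentile(W[g][:,2],[50,90,98])); zt=np.nanpercentile(W[g][:,2],95)
k=W[g&(W[...,2]>zt-8)]; print(cv2.minEnclosingCircle(k[:,:2].astype(np.float32)))
# latch
l=(W[...,2]>125); l[:,120:]=0; l[:225]=0; l[300:]=0
for u in range(0,120,8):
    q=W[:,u:u+8][l[:,u:u+8]]
    if len(q): print(u,np.round(np.median(q,0)),np.round(q.max(0)))
bd=((img[...,2].astype(int)-img[...,0])>50)&(W[...,2]>8)&(W[...,2]<24); bd[:120]=0;bd[280:]=0;bd[:,:110]=0;bd[:,335:]=0
bd=cv2.morphologyEx(bd.astype(np.uint8),cv2.MORPH_OPEN,np.ones((5,5)))>0
print('board',cv2.minAreaRect(W[bd][:,:2].astype(np.float32)))
# top edge of board fit
pts=[]
for u in range(135,260,5):
    v=np.where(bd[:,u])[0]
    if len(v): pts.append(W[v[0]+1,u,:2])
pts=np.array(pts); print('edge slope',np.polyfit(pts[:,0],pts[:,1],1))
```

```text
drum 597.3719482421875 -26.31824493408203 27.369483947753906 4298 170.06484235159968 [599.0892844  -22.76044079 170.06603782]
mark [612.47630784 -24.02353001 170.74419728] 196
flange 607.2742309570312 -37.25733184814453 60.65437316894531 127.9591939180238
funnel zmax [128.40765614 250.47671609 264.29254791]
((696.9227294921875, 5.328739166259766), 8.679242134094238)
0 [490. -26. 183.] [493. -19. 186.]
8 [493. -28. 183.] [495. -20. 185.]
16 [495. -27. 179.] [498. -23. 182.]
24 [498. -26. 176.] [504. -23. 181.]
32 [503. -26. 175.] [510. -23. 184.]
40 [503. -27. 166.] [513. -23. 184.]
48 [504. -27. 160.] [513. -23. 179.]
56 [506. -26. 155.] [509. -14. 159.]
64 [508. -24. 146.] [511. -14. 154.]
72 [511. -23. 143.] [515. -11. 148.]
80 [515. -25. 142.] [520. -11. 144.]
88 [518. -29. 137.] [521. -13. 144.]
96 [520. -38. 129.] [521. -14. 137.]
board ((599.11572265625, -26.34972381591797), (204.6346893310547, 128.53111267089844), 0.37595003843307495)
edge slope [-2.35490753e-02  4.77563987e+01]
```

```bash
python3 - <<'E'
from h import *
for n in('scene','side','wrist'):
    p=np.load(n+'.npy').reshape(-1,3)
    p=p[(p[:,0]>635)&(p[:,0]<760)&(p[:,1]>-90)&(p[:,1]<60)&(p[:,2]>60)&(p[:,2]<225)]
    print(n,len(p),'z',np.percentile(p[:,2],[50,90,99])); q=p[(p[:,2]>140)&(p[:,2]<200)]; print(np.percentile(q,[1,99],0).round().tolist())
    d=np.hypot(p[:,0]-597.5,p[:,1]+26.5); 
    for z in(135,145,155,165,175,185): 
        k=abs(p[:,2]-z)<5; print(z,d[k].min().round() if k.any() else None,end=' ')
    print()
E
python3 -m inch '[[-1,[2.65,0,-5.2],[0,0,0]],[-1,[2.65,0,-5.2],[0,-10,0]],[-1,[2.65,0,-5.2],[0,-20,0]],[-1,[2.65,0,-5.2],[0,-30,0]],[-1,[2.65,0,-5.2],[0,-40,0]],[-1,[2.65,0,-5.2],[0,-50,0]],[-1,[2.65,0,-5.2],[0,-60,0]],[-1,[2.65,0,-5.2],[0,-70,0]],[-1,[2.65,0,-5.2],[0,-80,0]],[-1,[2.65,0,-5.2],[0,-90,0]]]' 40
python3 -c "
from h import *
st()"
```

```text
scene 429 z [125.96481061 139.05187059 141.72894592]
[[679.0, -67.0, 140.0], [757.0, 13.0, 142.0]]
135 81.0 145 81.0 155 None 165 None 175 None 185 None 
side 766 z [120.29089297 138.44677835 142.62481854]
[[683.0, -65.0, 140.0], [759.0, 14.0, 144.0]]
135 58.0 145 84.0 155 None 165 None 175 None 185 None 
wrist 13506 z [122.17633721 139.00901916 142.65714664]
[[682.0, -65.0, 140.0], [760.0, 15.0, 143.0]]
135 56.0 145 84.0 155 None 165 None 175 None 185 None 
clock: 1.4
eef_pos: [597.8, -26.6, 231.0]
tcp_rot: [0.707, 0.002, -0.002, -0.707]
ft_force: [0.7, 0.3, -0.5]
width: 1.001
t1.40 p [597.8 -26.6 231. ] F [ 0.7  0.3 -0.5] M [ 0.02 -0.01  0.01] w1.00 q [ 0.23  0.41 -0.32  1.72  0.14  1.04  1.44]
[[1.0, -0.001, -0.006], [0.006, -0.0, 1.0], [-0.001, -1.0, -0.0]]
```

The funnel tops out at 142 mm, so nothing is in the way of the gripper. I'll descend and grip.

```bash
cat > chk.py <<'E'
import sys
from h import *
s=observe(); r=R.from_quat(s['tcp_rot']).as_matrix(); ang=np.degrees(np.arctan2(r[1,2],r[0,2]))
print('t%.2f jaw %.2f Mz %.3f'%(s['clock'],ang,s['torque'][2]),'F',np.round(s['ft_force'],1),'p',np.round(s['eef_pos'],1),'w%.3f'%s['width'])
sys.exit(len(sys.argv)>1 and abs(s['torque'][2])>float(sys.argv[1]))
E
python3 -m inch '[[-1,[0,3,0],[0,0,0]],[-1,[0,6,0],[0,0,0]],[-1,[0,7.5,0],[0,0,0]],[-1,[0,8.5,0],[0,0,0]],[-1,[0,9.1,0],[0,0,0]],[-1,[0,9.1,0],[0,0,0]]]' 40 >/dev/null; python3 chk.py
python3 -m inch '[[0.2,[0,0,0],[0,0,0]],[0.5,[0,0,0],[0,0,0]],[1,[0,0,0],[0,0,0]],[1,[0,0,0],[0,0,0]],[1,[0,0,0],[0,0,0]],[1,[0,0,0],[0,0,0]]]' 40 >/dev/null; python3 chk.py
python3 - <<'E'
from h import *
cv2.imwrite('pics/5.png',shot('wrist')['color'])
E
```

```text
t2.15 jaw 90.00 Mz -0.004 F [ 0.1 -0.1 -0.3] p [598.2 -26.5 140.5] w1.005
t2.90 jaw 89.99 Mz 0.072 F [-2.1 -2.   5.1] p [598.4 -27.2 141.3] w0.619
```

View pics/5.png

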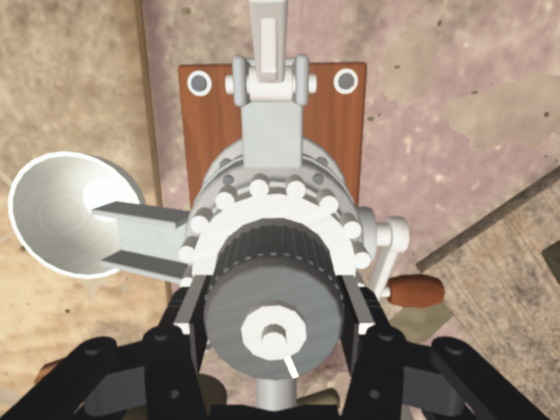

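Picture 5: the drum is held squarely between the pads (pads at about (190,330) and (355,330)), and the latch is at the top and clear. Now I'll turn it clockwise in guarded quarter-clicks.

```bash
python3 -m inch '[[1,[0,0,0],[0,2,0]],[1,[0,0,0],[0,4,0]],[1,[0,0,0],[0,5.6,0]]]' >/dev/null; python3 chk.py .24 && 
python3 -m inch '[[1,[0,0,0],[0,2,0]],[1,[0,0,0],[0,4,0]],[1,[0,0,0],[0,5.6,0]]]' >/dev/null; python3 chk.py .24 && 
python3 -m inch '[[1,[0,0,0],[0,2,0]],[1,[0,0,0],[0,4,0]],[1,[0,0,0],[0,5.6,0]]]' >/dev/null; python3 chk.py .24 && 
python3 -m inch '[[1,[0,0,0],[0,2,0]],[1,[0,0,0],[0,4,0]],[1,[0,0,0],[0,5.7,0]]]' >/dev/null; python3 chk.py .24
```

```text
t3.33 jaw 84.34 Mz 0.147 F [-2.  -2.2  5.1] p [598.4 -27.3 141.3] w0.619
t3.33 jaw 84.34 Mz 0.147 F [-2.  -2.2  5.1] p [598.4 -27.3 141.3] w0.619
t3.33 jaw 84.34 Mz 0.147 F [-2.  -2.2  5.1] p [598.4 -27.3 141.3] w0.619
t3.33 jaw 84.34 Mz 0.147 F [-2.  -2.2  5.1] p [598.4 -27.3 141.3] w0.619False
False
False
False
```

```bash
sed -i 's/sys.exit(len(sys.argv)>1 and \(.*\))$/sys.exit(int(len(sys.argv)>1 and \1))/' chk.py
python3 -m inch '[[1,[0,0,0],[0,2,0]],[1,[0,0,0],[0,4,0]],[1,[0,0,0],[0,5.6,0]]]' >/dev/null; python3 chk.py .24 && 
python3 -m inch '[[1,[0,0,0],[0,2,0]],[1,[0,0,0],[0,4,0]],[1,[0,0,0],[0,5.6,0]]]' >/dev/null && python3 chk.py .24 && 
python3 -m inch '[[1,[0,0,0],[0,2,0]],[1,[0,0,0],[0,4,0]],[1,[0,0,0],[0,5.7,0]]]' >/dev/null && python3 chk.py .24
```

```text
t3.70 jaw 78.72 Mz 0.072 F [-2.  -2.   5.9] p [598.4 -27.3 141.3] w0.624
t4.08 jaw 73.11 Mz -0.000 F [-1.5 -1.9  5.9] p [598.4 -27.4 141.3] w0.619
t4.45 jaw 67.48 Mz 0.350 F [-1.6 -2.7  6.2] p [598.4 -27.4 141.3] w0.622
```

```bash
python3 -m inch '[[1,[0,0,0],[0,0,0]],[1,[0,0,0],[0,0,0]]]' >/dev/null; python3 chk.py
python3 -m inch '[[1,[0,0,0],[0,-1,0]],[1,[0,0,0],[0,-2,0]],[1,[0,0,0],[0,-2,0]]]' >/dev/null; python3 chk.py
python3 - <<'E'
from h import *
cv2.imwrite('pics/6.png',shot('wrist')['color'])
E
```

```text
t4.70 jaw 67.46 Mz 0.002 F [-1.8 -2.3  5.9] p [598.4 -27.4 141.3] w0.625
t5.08 jaw 69.49 Mz 0.148 F [-2.5 -1.9  6.4] p [598.4 -27.4 141.3] w0.622
```

View pics/6.png

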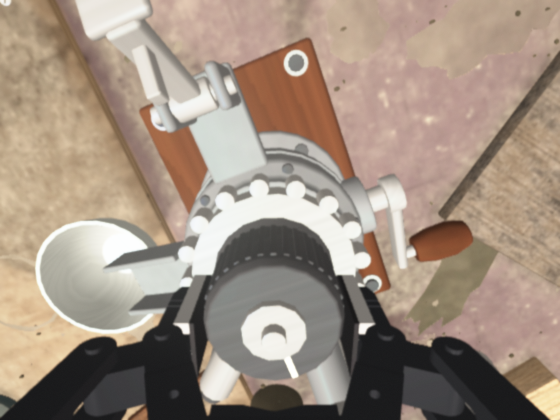

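Picture 6: the mark still has the same position relative to the gripper, at about (290,365), so there was no slip. The torque reading is noisy, so I'll average it over several control periods.

```bash
cat > avg.py <<'E'
import sys
from h import *
v=[]
for i in range(5):
    s=observe(); v.append(s['torque'][2]); capture('wrist')
r=R.from_quat(s['tcp_rot']).as_matrix(); m=np.mean(v)
print('t%.2f jaw %.2f'%(s['clock'],np.degrees(np.arctan2(r[1,2],r[0,2]))),'Mz %.3f'%m,np.round(v,2),'F',np.round(s['ft_force'],1),'w%.3f'%s['width'])
sys.exit(int(len(sys.argv)>1 and abs(m)>float(sys.argv[1])))
E
python3 avg.py
python3 -m inch '[[1,[0,0,0],[0,2,0]],[1,[0,0,0],[0,2,0]]]' >/dev/null; python3 avg.py .26 && 
python3 -m inch '[[1,[0,0,0],[0,2,0]],[1,[0,0,0],[0,4,0]],[1,[0,0,0],[0,5.6,0]]]' >/dev/null && python3 avg.py .26
```

```text
t5.33 jaw 69.49 Mz 0.113 [0.16 0.11 0.1  0.1  0.09] F [-2.4 -1.9  6.3] w0.618
t5.83 jaw 67.46 Mz -0.023 [-0.04  0.01 -0.06 -0.05  0.03] F [-1.1 -1.8  5.7] w0.616
t6.45 jaw 61.84 Mz -0.020 [ 0.12 -0.07 -0.09 -0.04 -0.02] F [-2.3 -2.1  6. ] w0.614
```

```bash
sed -i 's/range(5)/range(4)/' avg.py
python3 -m inch '[[1,[0,0,0],[0,2,0]],[1,[0,0,0],[0,4,0]],[1,[0,0,0],[0,5.6,0]],[1,[0,0,0],[0,5.6,0]]]' >/dev/null && python3 avg.py .2 &&
python3 -m inch '[[1,[0,0,0],[0,2,0]],[1,[0,0,0],[0,4,0]],[1,[0,0,0],[0,5.6,0]],[1,[0,0,0],[0,5.6,0]]]' >/dev/null && python3 avg.py .2 &&
python3 -m inch '[[1,[0,0,0],[0,2,0]],[1,[0,0,0],[0,4,0]],[1,[0,0,0],[0,5.6,0]],[1,[0,0,0],[0,5.6,0]]]' >/dev/null && python3 avg.py .2 &&
python3 -m inch '[[1,[0,0,0],[0,2,0]],[1,[0,0,0],[0,4,0]],[1,[0,0,0],[0,5.6,0]],[1,[0,0,0],[0,5.6,0]]]' >/dev/null && python3 avg.py .2
```

```text
t7.15 jaw 56.23 Mz -0.136 [-0.16 -0.11 -0.11 -0.18] F [-1.9 -1.7  5.6] w0.618
t7.85 jaw 50.62 Mz -0.168 [-0.15 -0.18 -0.15 -0.19] F [-1.4 -1.9  6.7] w0.622
t8.55 jaw 45.05 Mz -0.016 [-0.01 -0.   -0.03 -0.02] F [-1.7 -3.3  6.3] w0.623
t9.25 jaw 39.44 Mz -0.018 [-0.03 -0.03  0.02 -0.03] F [-2.7 -3.1  5.8] w0.618
```

```bash
python3 -m inch '[[1,[0,0,0],[0,2,0]],[1,[0,0,0],[0,4,0]],[1,[0,0,0],[0,5.6,0]],[1,[0,0,0],[0,5.6,0]]]' >/dev/null && python3 avg.py .2 &&
python3 -m inch '[[1,[0,0,0],[0,2,0]],[1,[0,0,0],[0,4,0]],[1,[0,0,0],[0,5.6,0]],[1,[0,0,0],[0,5.6,0]]]' >/dev/null && python3 avg.py .2 &&
python3 -m inch '[[1,[0,0,0],[0,2,0]],[1,[0,0,0],[0,4,0]],[1,[0,0,0],[0,5.6,0]],[1,[0,0,0],[0,5.6,0]]]' >/dev/null && python3 avg.py .2 &&
python3 -m inch '[[1,[0,0,0],[0,2,0]],[1,[0,0,0],[0,4,0]],[1,[0,0,0],[0,5.6,0]],[1,[0,0,0],[0,5.6,0]]]' >/dev/null && python3 avg.py .2
```

```text
t9.95 jaw 33.81 Mz -0.179 [-0.21 -0.17 -0.13 -0.21] F [-2.3 -2.1  6.9] w0.621
t10.65 jaw 28.21 Mz -0.155 [-0.14 -0.16 -0.15 -0.17] F [-2.4 -2.2  6.5] w0.617
t11.35 jaw 22.65 Mz 0.009 [ 0.01 -0.   -0.    0.03] F [-3.3 -3.6  7. ] w0.618
t12.05 jaw 17.09 Mz 0.201 [0.16 0.18 0.24 0.22] F [-1.9 -2.3  6.8] w0.619
```

```bash
python3 -m inch '[[1,[0,0,0],[0,1,0]],[1,[0,0,0],[0,2,0]],[1,[0,0,0],[0,2,0]]]' >/dev/null ; python3 avg.py .38 &&
python3 -m inch '[[1,[0,0,0],[0,1,0]],[1,[0,0,0],[0,2,0]],[1,[0,0,0],[0,2,0]]]' >/dev/null && python3 avg.py
```

```text
t12.62 jaw 15.13 Mz 0.365 [0.37 0.37 0.36 0.36] F [-2.9 -4.   6.5] w0.622
t13.20 jaw 13.15 Mz 0.469 [0.44 0.44 0.51 0.49] F [-2.8 -3.   7.8] w0.619
```

The torque rises steadily from 0.01 to 0.20, 0.37 and 0.47 N m past 22.5°, so the burrs touch at about jaw 20°. The third notch from there is jaw 90° (3.1 clicks), so I'll back off 76.85°.

```bash
python3 -m inch '[[1,[0,0,0],[0,-4,0]],[1,[0,0,0],[0,-8,0]],[1,[0,0,0],[0,-12,0]],[1,[0,0,0],[0,-16,0]],[1,[0,0,0],[0,-20,0]],[1,[0,0,0],[0,-24,0]],[1,[0,0,0],[0,-28,0]],[1,[0,0,0],[0,-32,0]],[1,[0,0,0],[0,-36,0]],[1,[0,0,0],[0,-40,0]]]' >/dev/null ; python3 chk.py
python3 -m inch '[[1,[0,0,0],[0,-4,0]],[1,[0,0,0],[0,-8,0]],[1,[0,0,0],[0,-12,0]],[1,[0,0,0],[0,-16,0]],[1,[0,0,0],[0,-20,0]],[1,[0,0,0],[0,-24,0]],[1,[0,0,0],[0,-28,0]],[1,[0,0,0],[0,-32,0]],[1,[0,0,0],[0,-36,0]],[1,[0,0,0],[0,-36.85,0]]]' >/dev/null ; python3 avg.py
python3 -m inch '[[1,[0,0,0],[0,0,0]],[1,[0,0,0],[0,0,0]],[0.2,[0,0,0],[0,0,0]],[0.0,[0,0,0],[0,0,0]],[-0.5,[0,0,0],[0,0,0]],[-1,[0,0,0],[0,0,0]],[-1,[0,0,0],[0,0,0]],[-1,[0,0,0],[0,0,0]]]' >/dev/null ; python3 chk.py
python3 - <<'E'
from h import *
cv2.imwrite('pics/7.png',shot('wrist')['color'])
E
```

```text
t14.50 jaw 53.12 Mz -0.237 F [-2.4 -2.1  5.6] p [598.3 -27.6 141.3] w0.621
t15.90 jaw 89.94 Mz 0.091 [0.03 0.17 0.08 0.09] F [-1.2 -1.9  5.1] w0.622
t16.95 jaw 89.95 Mz -0.016 F [-0.2  0.3 -0.6] p [598.  -26.4 140.2] w1.004
```

View pics/7.png

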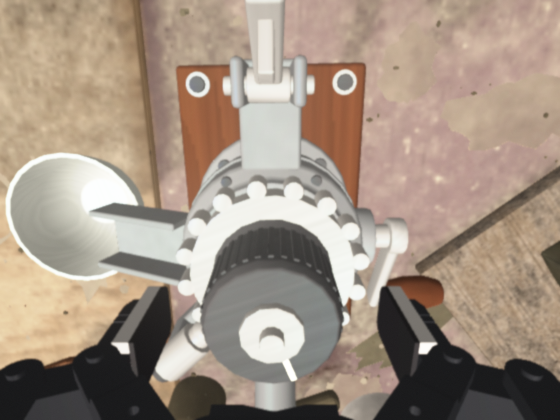

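Picture 7: the mark is at about (290,368), the same as in picture 5. The ring is in its notch with no net slip, and a gap (275,190) faces the latch. Now for the latch.

```bash
python3 -m inch '[[-1,[0,-3,0],[0,0,0]],[-1,[0,-6,0],[0,0,0]],[-1,[0,-9.5,0],[0,0,0]],[1,[-4,-9.5,0],[0,0,0]],[1,[-8,-9.5,0],[0,0,0]],[1,[-12,-9.5,0],[0,0,0]],[1,[-14.6,-9.5,0],[0,0,0]],[1,[-14.6,-9.5,0],[0,0,0]],[1,[-14.6,-9.5,0],[0,0,0]]]' >/dev/null ; python3 chk.py
python3 -m inch '[[1,[0,2,0],[0,0,0]],[1,[0,4,0],[0,0,0]],[1,[0,6.2,0],[0,0,0]],[1,[0,6.2,0],[0,0,0]]]' >/dev/null ; python3 chk.py
python3 -m inch '[[1,[1,0,0],[0,0,0]],[1,[2,0,0],[0,0,0]],[1,[2.7,0,0],[0,0,0]],[1,[3.4,0,0],[0,0,0]],[1,[4.1,0,0],[0,0,0]],[1,[4.8,0,0],[0,0,0]],[1,[5.5,0,0],[0,0,0]],[1,[6,0,0],[0,0,0]],[1,[6,0,0],[0,0,0]]]' >/dev/null ; python3 chk.py
python3 -m inch '[[1,[-2,0,0],[0,0,0]],[1,[-4,-1,0],[0,0,0]],[1,[-5,-5,0],[0,0,0]],[1,[-5,-8,0],[0,0,0]],[1,[-5,-8,0],[0,0,0]]]' >/dev/null ; python3 chk.py
python3 - <<'E'
from h import *
a=shot('wrist');np.save('wrist2.npy',cloud(a)); b=shot('side')['color'][180:285,225:350]
s=shot('scene')['color'][185:280,220:330]
o=np.hstack([cv2.resize(a['color'],(400,300)),cv2.resize(b,(400,300),interpolation=3)]);
cv2.imwrite('pics/8.png',np.vstack([o,cv2.resize(s,(800,300),interpolation=3)]))
E
```

```text
t18.12 jaw 89.94 Mz 0.021 F [0.1 0.3 0. ] p [453.1 -26.4 235.7] w0.003
t18.62 jaw 89.96 Mz 0.001 F [ 0.4 -0.   0.8] p [451.9 -26.2 171.9] w0.003
t19.75 jaw 89.95 Mz 0.005 F [-0.3 -0.1  0.2] p [512.3 -26.4 173.2] w0.000
t20.38 jaw 89.94 Mz -0.024 F [0.1 0.3 0.7] p [463.2 -26.5 255.6] w-0.001
```

View pics/8.png

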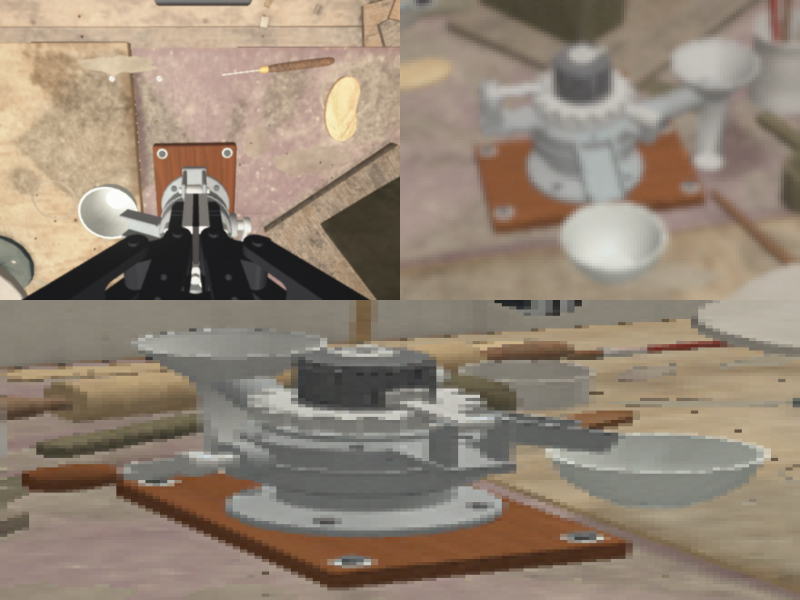

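Picture 8: the latch lies over towards the ring, with its arm at about (520,92) in the side crop. I'll measure its slope to tell seated from sitting on a lobe.

```bash
python3 -m inch '[[1,[4,0,-4],[0,0,0]],[1,[8,-1,-8],[0,0,0]],[1,[12,-1,-10],[0,0,0]],[1,[12,-1,-10],[0,0,0]]]' >/dev/null; python3 chk.py
python3 - <<'E'
from h import *
for n in('side','scene','wrist'):
    c=shot(n); W=cloud(c).reshape(-1,3)
    k=W[(abs(W[:,1]+27)<10)&(W[:,0]>505)&(W[:,0]<569)&(W[:,2]>120)&(W[:,2]<195)]
    print(n,len(k))
    for x in range(506,569,6):
        q=k[abs(k[:,0]-x)<3]
        if len(q): print(x,np.round(np.percentile(q[:,2],[20,80,98]),1),len(q))
    if n=='wrist': cv2.imwrite('pics/9.png',c['color'])
E
```

```text
t21.02 jaw 89.80 Mz -0.031 F [-0.8  0.7 -0.2] p [ 582.8 -128.3  260.6] w-0.001
side 98
506 [140.1 141.6 142.4] 4
512 [141.4 144.3 144.9] 8
518 [139.5 142.1 144.6] 8
524 [137.6 140.9 141.1] 8
530 [137.6 142.5 143.6] 7
536 [137.6 139.6 140. ] 6
542 [136.1 139.6 141.2] 8
548 [130.  139.4 141.6] 9
554 [125.2 139.8 141.6] 15
560 [127.3 147.6 150.7] 17
566 [126.8 130.2 160.2] 8
scene 117
506 [133.8 140.2 142.4] 13
512 [138.8 142.3 143. ] 10
518 [123.8 140.7 141.6] 5
524 [139.  139.6 139.8] 3
530 [138.6 139.4 139.5] 4
536 [137.3 140.2 141.5] 6
542 [134.7 138.3 139. ] 3
548 [124.2 139.6 141.2] 14
554 [126.  141.2 143.1] 13
560 [129.3 146.8 149.4] 27
566 [127.2 160.8 164.3] 19
wrist 1931
506 [138.7 142.5 143.7] 191
512 [142.3 143.8 144.7] 271
518 [139.8 142.2 143.4] 202
524 [139.8 141.1 142.1] 135
530 [139.8 141.3 142.2] 128
536 [139.7 141.2 141.8] 128
542 [139.7 141.1 141.9] 124
548 [139.4 141.1 141.7] 135
554 [127.8 141.  141.8] 217
560 [128.9 150.  151.2] 328
566 [127.6 148.9 150.2] 72
```

View pics/9.png

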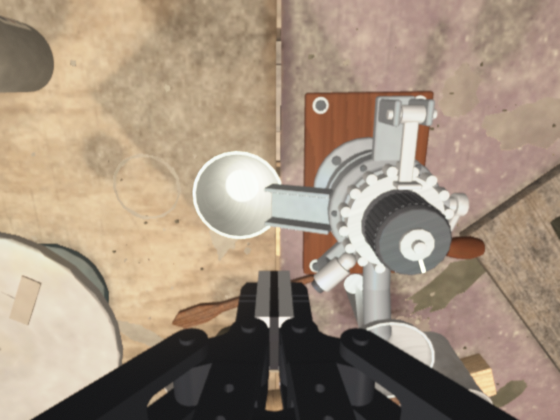

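Picture 9: the latch arm at (408,160) runs level into the lobes at the ring. The wrist depth gives 141 mm all the way from x = 524 to 554, so the latch angle is about 0 and it isn't riding on a lobe. The gripper is clear.

```bash
python3 -c "
from workcell import *
print(job_done(), observe()['clock'])"
```

```text
the job is handed in; nothing more can be done
the job is handed in; nothing more can be done
```

The mill is set and the job handed in, with about 21 s of the 64 s used. No verdict is reported, so these are my own checks.

- **Touch:** I turned the ring clockwise until the torque rose steadily from 0.01 to 0.47 N m. That puts the touch just past a notch, at about jaw 20–22°. Burr torque peaked at an estimated 0.45–0.6 N m, below the 1 N m jam.
- **Back-off:** I opened the ring to the third notch, 3.0–3.1 clicks from the touch. The white mark came back to its place in the gripper, so the ring had not slipped.
- **Latch:** I pushed the latch over with the shut fingers and it fell home. The wrist camera shows its arm level at 141 mm along its length, so it is not riding on a lobe. The other two cameras agree within a few mm.
- **Bench:** The gripper is clear. Nothing on the bench looked disturbed in the pictures, but I did not measure the other objects.

One check disagreed: single torque readings were noisy by about 0.1 N m. One spike of 0.35 N m, one click in, was gone when I held still, so I averaged several readings from then on. The averages still drifted by about 0.1 N m, which leaves the touch uncertain by about 2°.

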